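Hold the filling funnel in the neck of the next bottle

ROBOT

A 7-joint arm with a two-finger parallel gripper is mounted at the origin on a cart in front of the work surface, level with it; the furniture and walls round the work are solid. World frame = base frame: x ahead of the robot, y to its left, z up, the work surface at z = 0. Lengths are in m, angles in rad, forces in N, time in s.
With the tool pointing down it reaches from about 0.4 to 0.85 m from the base axis. Payload 6.9 kg.
Tool frame: the origin (TCP) lies midway between the tips of the shut fingers; the grasp point (between the pads) lies r.grasp_offset behind it (r.grasp_offset is the distance from the TCP to the grasp point, in m); z points along the fingers, y is the line along which they close (so a half turn about z gives the same grasp; the last joint's range is limited). The gripper opens to 85 mm and grips with 20 to 120 N. Pads are 22 mm wide; open, the fingers measure 114 mm over their backs; the gripper's body (76 mm by 85 mm) begins 54 mm behind the grasp point. The pads swing forward as they close: fully open they stand 13 mm farther back than shut.
Start: joints at [-1.06, 0.507, -0.238, 1.5, 0.126, 1.149, -0.155], TCP at [0.246, 0.574, 0.231] pointing down, gripper open.
Joint ranges: [-3.08, 3.08], [-0.24, 2.05], [-1.43, 1.35], [0, 2.5], [-1.52, 4.66], [0.17, 1.96], [-2.89, 2.89]. Speed limits (rad/s): [2.39, 2.39, 3.14, 3.14, 3.14, 3.14, 3.14].

INTERFACE

Orientations are given as a 3x3 rotation matrix whose columns are the frame's x, y, z axes.
In Python, from cell import r, vision, spotter gives the robot as it stands.
- The arm moves only by the tool servo_tool, never from a script. Its argument "plan" is a list of rows, each an object of numbers: "rx", "ry", "rz": the turn, a rotation vector about the tool's x, y, z in degrees; "x", "y", "z": the shift along the tool's x, y, z in m; "jaw": the closure, from -1 (fully open) to 1 (shut). A call has 1 to 20 rows; each row shifts and turns the commanded pose from where the row before left it, along the tool's axes as they then stand; what a row does not reach is not made up. A row lasts 1/12 s, in which the tool goes at most 41.7 mm and 7.16 degrees, less where a joint would pass 70% of its speed; a pose out of reach is approached as far as the arm can. A call with a gripper value outside its range is refused whole. The fingers move at their own pace and stop on an object; "force" is the grip in N (left out, the last holds). Time passes only in rows, so rows that do not move let the fingers close. It gives the time, the measured TCP pose, the force, the opening and the grip force at its end, in the units of the state.
- r.sense(): the state, without advancing time (a new reading comes with each control period).
- vision.capture(name): name is "side" or "top"; returns the picture (420x560x3 uint8, blue, green, red); there is no depth.
- vision.get_calibration(name): a dict with "camera_matrix" (3x3 intrinsics, pixels), "k1" (the pictures are not rectified: a ray, as slopes to the right and down, at radius r is drawn at 1 + k1 r^2 times it, then the intrinsics apply), "rvec" (rotation vector, rad) and "tvec" (3), from world to camera coordinates, as OpenCV has them. Camera axes: x right, y down, z forward; pixel columns grow to the right and rows downward; lengths in m; the calibration is good to about 2 mm. A picture is of the moment at which its call begins. get_calibration takes no time and is no camera call.
- r.hand_in(): hands the job in; it is judged then, once.
Trained networks look in the newest picture that a camera, given by its name, has taken for a name from the list of things; names that differ only in an ending like _2 or _b are one class to them, and where a whole thing is asked for, a point or a joint stands for the part that bears it (a point fixed in the world has none). Each returns a list of dicts, best first, with "p" (0 to 1); they miss things now and then, are a little off and sometimes report something else, mostly with a low value. They report only what shows in the picture. A call takes as long as a camera call. They do not tell look-alikes from the thing itself.
- spotter.recognise(query, camera): "point" ([x, y, z] in m, in world coordinates, good to about 4 mm: the middle of the surface that is visible of it).
- spotter.regions_of(query, camera): "pixels" (420x560 bool, what is visible of it).
- spotter.place_of(query, camera): "point" ([x, y, z] in m, in world coordinates, good to about 4 mm: a listed point, or the origin of a listed thing).
The state is a dict: "clock": time; "q": joint angles; "dq": joint speeds; "joint_torque": joint torques, N m; "tcp_pos": TCP position; "orientation": TCP orientation; "contact_force": force on the tool from outside, world axes, zero at the start; "wrist_torque": the same for the moment, N m; "gripper_width": finger opening in m; "finger_force": force on a finger pad.
Only numpy, scipy, OpenCV 4.12 (cv2) and the standard library are available. Lean on these libraries where they do the work, as an engineer would, in place of code of your own. Each camera call takes 0.05 s, during which the arm holds its last target. There are 200 camera calls.

TASK

Detergent is being decanted into four small white bottles: two are already filled and capped, and the steel funnel still stands in the neck of the one filled last. Lift the funnel out by its black handle, carry it clear over whatever stands in between to the other uncapped bottle, and hold it there upright with the tip of its spout one to two centimetres down in the middle of the neck, the spout and ledge touching nothing, so that air can escape while I pour. Keep your hand beside the funnel's mouth, not over it, finish still holding the funnel still, and leave the bottles and their caps standing where they are.

Things in the scene. Friction and masses are not known exactly. Their poses are not given: they have to be found in the camera images.
- funnel: steel funnel; origin: middle of the spout tip (lowest point), z up its axis. Spout 30 mm long, 12 mm wide at the tip, 18 at its top; at z = 30 mm the underside of a flat ledge, 42 mm wide, that rests on a bottle mouth at the start; bell rim 78 mm wide at z = 76 mm. A level handle points along -x, which at the start points to world -x within 35 degrees. 70 to 115 g
- funnel_grip (a point): middle of the funnel's black handle grip: a bar 60 mm long (along the funnel's x), 12 mm wide (along y) and 14 mm high, with its centre 90 mm from the funnel's axis along -x and 69 mm above the spout's tip; nothing stands beside it at its own height, but a bottle's cap may stand below it, 29 mm under its underside. Its axes are the funnel's
- funnel_mouth (a point): middle of the funnel's rim, on its axis, 76 mm above the spout's tip
- bottle_a: one of four equal white round bottles that stand loose and upright on the worktop, 62 mm wide, 150 mm high; origin: middle of its underside. Which are capped and which carries the funnel changes from run to run. 160 to 260 g
- bottle_b: one of four equal white round bottles that stand loose and upright on the worktop, 62 mm wide, 150 mm high; origin: middle of its underside. Which are capped and which carries the funnel changes from run to run. 160 to 260 g
- bottle_c: one of four equal white round bottles that stand loose and upright on the worktop, 62 mm wide, 150 mm high; origin: middle of its underside. Which are capped and which carries the funnel changes from run to run. 160 to 260 g
- bottle_d: one of four equal white round bottles that stand loose and upright on the worktop, 62 mm wide, 150 mm high; origin: middle of its underside. Which are capped and which carries the funnel changes from run to run. 160 to 260 g
- bottle_a_mouth (a point): middle of the mouth of bottle_a, level with its rim, 150 mm above the worktop, on the bottle's axis. The neck is upright, straight and open for 38 mm down, 28 mm wide inside and 34 mm outside (a cap on it cannot be seen from this entry)
- bottle_b_mouth (a point): middle of the mouth of bottle_b, level with its rim, 150 mm above the worktop, on the bottle's axis. The neck is upright, straight and open for 38 mm down, 28 mm wide inside and 34 mm outside (a cap on it cannot be seen from this entry)
- bottle_c_mouth (a point): middle of the mouth of bottle_c, level with its rim, 150 mm above the worktop, on the bottle's axis. The neck is upright, straight and open for 38 mm down, 28 mm wide inside and 34 mm outside (a cap on it cannot be seen from this entry)
- bottle_d_mouth (a point): middle of the mouth of bottle_d, level with its rim, 150 mm above the worktop, on the bottle's axis. The neck is upright, straight and open for 38 mm down, 28 mm wide inside and 34 mm outside (a cap on it cannot be seen from this entry)
- cap_0: grey ribbed screw cap, 42 mm wide, 23 mm high, sitting loose on the neck of one of the bottles; origin: middle of its open underside, on that bottle's axis, 130 mm above the worktop; its top is at 153 mm
- cap_1: grey ribbed screw cap, 42 mm wide, 23 mm high, sitting loose on the neck of one of the bottles; origin: middle of its open underside, on that bottle's axis, 130 mm above the worktop; its top is at 153 mm
There are look-alikes about, which are no part of the job. Leave any orange or yellow look-alike of the bottle_c alone.

How it is judged:
On the way:
1. the funnel is lifted right out of the bottle it stood in: spout tip above the bottles' rims, held by the fingers (height (world z) of funnel above 0.156 m and contact force between the fingers and funnel above 1 N), for 0.2 s.
At the end, for the whole second after the job is handed in: Held at rest by the fingers, upright within 0.12 rad, over the uncapped bottle that did not hold the funnel: spout tip within 7 mm of the neck axis, 4 to 24 mm below its rim, the funnel touching no bottle or cap, the fingertips at least 55 mm beside its axis (((horizontal distance between funnel and bottle_a_mouth below 0.007 m and z of funnel in the frame of bottle_a_mouth between -0.024 and -0.004 m and horizontal distance between each of cap_0, cap_1 and bottle_a_mouth above 0.035 m) or (horizontal distance between funnel and bottle_b_mouth below 0.007 m and z of funnel in the frame of bottle_b_mouth between -0.024 and -0.004 m and horizontal distance between each of cap_0, cap_1 and bottle_b_mouth above 0.035 m) or (horizontal distance between funnel and bottle_c_mouth below 0.007 m and z of funnel in the frame of bottle_c_mouth between -0.024 and -0.004 m and horizontal distance between each of cap_0, cap_1 and bottle_c_mouth above 0.035 m) or (horizontal distance between funnel and bottle_d_mouth below 0.007 m and z of funnel in the frame of bottle_d_mouth between -0.024 and -0.004 m and horizontal distance between each of cap_0, cap_1 and bottle_d_mouth above 0.035 m)) and distance of funnel from where it was at the start of the episode above 0.07 m and angle between funnel's own z axis and vertical below 0.12 rad and linear speed of funnel below 0.02 m/s and contact force between the fingers and funnel above 1 N and horizontal distance between the grasp point and funnel_mouth above 0.055 m and contact force between funnel and bottle_a below 0.05 N and contact force between funnel and bottle_b below 0.05 N and contact force between funnel and bottle_c below 0.05 N and contact force between funnel and bottle_d below 0.05 N and contact force between funnel and cap_0 below 0.05 N and contact force between funnel and cap_1 below 0.05 N); the arm keeps its last pose, push and grip.
It fails at once if a bottle is shifted by more than 25 mm or tipped by more than 0.3 rad (distance of any of bottle_a, bottle_b, bottle_c, bottle_d from where it was at the start of the episode above 0.025 m or angle between any of bottle_a, bottle_b, bottle_c, bottle_d's own z axis and vertical above 0.3 rad).
It fails at once if a cap is pushed off or shifted by more than 25 mm (distance of any of cap_0, cap_1 from where it was at the start of the episode above 0.025 m).
It also fails if it takes over 38 s, if anything falls off the work surface, if the arm or the gripper's body presses on something with over 40 N, if the wrist force passes 120 N, or if a joint passes its speed limit or range.

## Working session

There is one attempt and no reset: what is moved stays moved. The work goes in short steps, Python scripts to look and compute and a tool call to move; the robot and the scene stay as the last step left them, time stands still between calls to the robot, and variables do not carry over. Pictures are saved under pics/ and viewed, at most 10 in all, crops included, and the job is handed in when it is done.

Besides the shell and the picture viewer there is one more tool, called after "Call:" as name(argument=value, ...) on one line, values as JSON. servo_tool: Moves the arm, as the interface text tells. Its arguments: {"type":"object","properties":{"plan":{"type":"array","items":{"type":"object","properties":{"rx":{"type":"number"},"ry":{"type":"number"},"rz":{"type":"number"},"x":{"type":"number"},"y":{"type":"number"},"z":{"type":"number"},"jaw":{"type":"number"}}}},"force":{"type":"number"}},"required":["plan"]}

```bash
mkdir -p pics; cat > h.py <<'E'
import numpy as np, cv2
from cell import r, vision, spotter
def P(cam,X):
    c=vision.get_calibration(cam); R=cv2.Rodrigues(np.array(c["rvec"],float))[0]
    p=np.atleast_2d(X)@R.T+np.ravel(c["tvec"]); s=p[:,:2]/p[:,2:]
    s=s*(1+c["k1"]*(s**2).sum(1,keepdims=True)); K=np.array(c["camera_matrix"])
    return s@K[:2,:2].T+K[:2,2]
def onplane(cam,uv,z):
    from scipy.optimize import least_squares
    f=lambda a:(P(cam,[a[0],a[1],z])[0]-uv)
    return least_squares(f,[0.6,0]).x
E
python3 - <<'E'
from h import *
s=r.sense(); print(s["clock"],s["tcp_pos"],np.round(s["orientation"],3),s["gripper_width"],r.grasp_offset)
ims=[]
for c in("side","top"):
    im=vision.capture(c); cv2.imwrite(f"pics/{c}0.png",im)
    for q in("funnel","funnel_grip","funnel_mouth","bottle_a","bottle_a_mouth","cap_0"):
        for d in spotter.place_of(q,c): 
            if d["p"]>.15: print(c,q,round(d["p"],2),np.round(d["point"],3),np.round(P(c,d["point"])[0]))
E
```

```text
0.0 [0.24602708 0.57398499 0.23042085] [[-0.919  0.394 -0.001]
 [ 0.394  0.919 -0.002]
 [-0.    -0.002 -1.   ]] 0.08513952739158341 0.0187
side funnel 0.72 [ 0.584 -0.055  0.152] [286. 203.]
side funnel 0.67 [ 0.637 -0.244  0.12 ] [270. 176.]
side funnel_grip 0.85 [ 0.55  -0.24   0.189] [301. 154.]
side funnel_mouth 0.88 [ 0.641 -0.25   0.194] [268. 151.]
side bottle_a 0.97 [ 0.59  -0.054  0.   ] [284. 253.]
side bottle_a 0.94 [ 0.639  0.057 -0.   ] [261. 282.]
side bottle_a 0.89 [0.612 0.253 0.002] [266. 348.]
side bottle_a 0.68 [ 0.595 -0.442 -0.001] [289. 179.]
side bottle_a 0.61 [ 0.639 -0.25  -0.   ] [271. 211.]
side bottle_a 0.56 [ 0.647  0.161 -0.002] [253. 316.]
side bottle_a 0.47 [ 0.657 -0.361  0.002] [268. 191.]
side bottle_a_mouth 0.59 [ 0.638 -0.248  0.149] [269. 166.]
side cap_0 0.8 [ 0.585 -0.058  0.135] [285. 208.]
side cap_0 0.61 [0.608 0.255 0.126] [264. 305.]
top funnel 0.8 [ 0.641 -0.245  0.123] [339. 187.]
top funnel 0.18 [ 0.549 -0.244  0.188] [341. 218.]
top funnel_grip 0.56 [ 0.551 -0.245  0.19 ] [341. 217.]
top funnel_mouth 0.65 [ 0.64 -0.25  0.2 ] [344. 184.]
top funnel_mouth 0.43 [ 0.641 -0.252  0.149] [342. 186.]
top bottle_a 0.96 [ 0.652  0.154 -0.   ] [206. 186.]
top bottle_a 0.89 [0.609 0.253 0.003] [173. 200.]
top bottle_a 0.83 [ 0.642  0.056 -0.002] [237. 190.]
top bottle_a 0.81 [ 0.657 -0.362  0.001] [371. 187.]
top bottle_a 0.55 [ 0.594 -0.443  0.006] [398. 207.]
top bottle_a 0.52 [ 0.634 -0.252  0.003] [336. 194.]
top bottle_a 0.47 [ 0.588 -0.056  0.002] [272. 208.]
top bottle_a_mouth 0.71 [ 0.642  0.058 -0.004] [237. 190.]
top bottle_a_mouth 0.58 [ 0.639 -0.253  0.152] [343. 187.]
top cap_0 0.68 [0.613 0.254 0.128] [162. 194.]
top cap_0 0.55 [ 0.587 -0.054  0.129] [271. 205.]
```

View pics/side0.png

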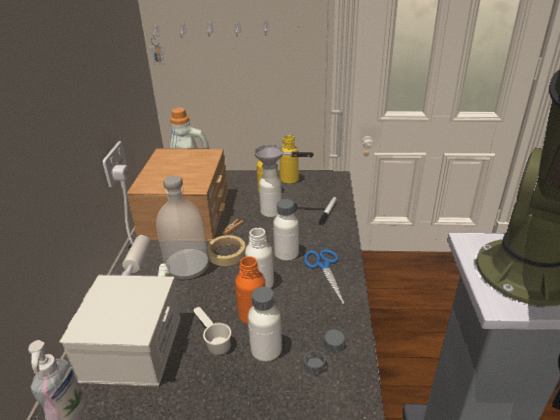

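View pics/top0.png

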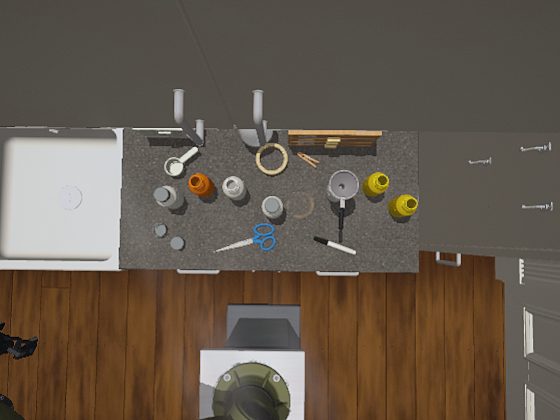

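The funnel is on the white bottle at side (270,190) / top (343,186). The capped white bottles are at top (272,205) and (165,195), and the open white target is at top (234,187), side (258,260). Look-alikes are orange at top (200,184) and yellow at (376,183) and (403,206). A crop and the handle direction come next.

```bash
python3 - <<'E'
from h import *
im=vision.capture("top"); cv2.imwrite("pics/crop1.png",cv2.resize(im[140:260,150:420],None,fx=2.9,fy=2.9,interpolation=cv2.INTER_CUBIC))
for d in spotter.regions_of("funnel_grip","top")[:2]:
    m=d["pixels"]; ys,xs=np.nonzero(m); print(d["p"],m.sum(),xs.min(),xs.max(),ys.min(),ys.max())
# dark pixels around the grip
g=im.max(2); ys,xs=np.nonzero(g[200:240,330:352]<45); xs=xs+330; ys=ys+200
print(len(xs)); 
for y in range(200,238): 
    k=xs[ys==y]; 
    if len(k): print(y,k.min(),k.max(),end='; ')
print()
for a in(-10,-5,0,5,10):
    t=np.radians(a); h=np.array([-np.cos(t),-np.sin(t),0])
    print(a,np.round(P("top",[np.array([.641,-.25,.189])+h*L for L in(.06,.09,.12)]),1).tolist())
for p in([.64,.057,.15],[.64,-.25,.196],[.641,.057,0]): print(p,P("top",p)[0],P("side",p)[0])
E
```

```text
0.92 822 330 358 169 227
68
200 345 348; 201 345 345; 202 330 345; 203 339 345; 204 345 345; 205 345 345; 206 345 345; 208 340 342; 209 340 344; 210 343 344; 211 343 343; 212 339 343; 213 339 343; 214 339 343; 215 339 343; 216 338 343; 217 339 342; 218 339 342; 219 339 342; 220 339 342; 221 339 342; 222 339 342; 223 339 342; 224 339 339; 225 339 342; 226 339 342; 227 339 342; 228 339 341; 229 340 341; 
-10 [[339.5, 206.0], [337.5, 217.0], [335.5, 228.0]]
-5 [[341.4, 206.3], [340.4, 217.4], [339.4, 228.5]]
0 [[343.4, 206.4], [343.3, 217.6], [343.3, 228.8]]
5 [[345.3, 206.3], [346.3, 217.5], [347.2, 228.6]]
10 [[347.3, 206.1], [349.2, 217.1], [351.1, 228.2]]
[0.64, 0.057, 0.15] [231.24276387 184.81873504] [257.47084482 230.99508395]
[0.64, -0.25, 0.196] [343.87807944 184.23434413] [267.92966575 150.20922461]
[0.641, 0.057, 0] [236.69106274 190.23870446] [260.34620627 282.32576184]
```

View pics/crop1.png

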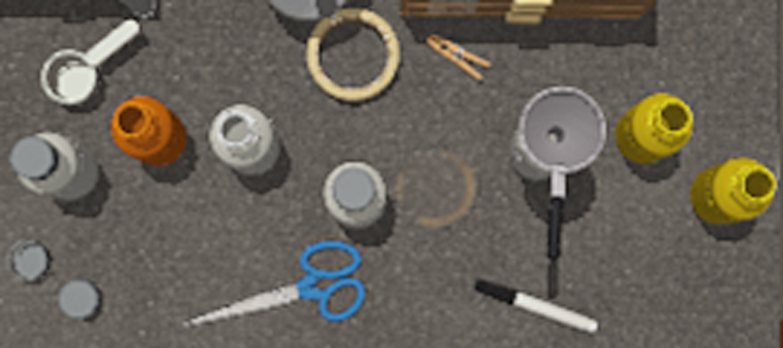

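The crop shows the open white target's mouth at about (232,185), the funnel rim at about (344,184), and the handle running down to (340,228), about 4° off -x. Now I'll move above the grip.

Call:
servo_tool(plan=[{"z":-0.03,"rz":-6.4,"jaw":-1},{"z":-0.03,"rz":-6.4},{"z":-0.02,"rz":-6.4},{"x":-0.015,"y":-0.033},{"x":-0.015,"y":-0.033},{"x":-0.015,"y":-0.033},{"x":-0.015,"y":-0.033},{"x":-0.015,"y":-0.033},{"x":-0.015,"y":-0.033},{"x":-0.015,"y":-0.033},{"x":-0.015,"y":-0.033},{"x":-0.015,"y":-0.033},{"x":-0.015,"y":-0.033},{"x":-0.015,"y":-0.033},{"x":-0.015,"y":-0.033},{"x":-0.015,"y":-0.033},{"x":-0.015,"y":-0.033},{"x":-0.015,"y":-0.033},{"x":-0.015,"y":-0.033},{"x":-0.015,"y":-0.033}])

```text
validation failed for argument at $.pl...
```

Call:
servo_tool(plan=[{"x":0,"y":0,"z":-0.03,"rx":0,"ry":0,"rz":-6.4,"jaw":-1},{"x":0,"y":0,"z":-0.03,"rx":0,"ry":0,"rz":-6.4,"jaw":-1},{"x":0,"y":0,"z":-0.02,"rx":0,"ry":0,"rz":-6.4,"jaw":-1},{"x":-0.015,"y":-0.033,"z":0,"rx":0,"ry":0,"rz":0,"jaw":-1},{"x":-0.015,"y":-0.033,"z":0,"rx":0,"ry":0,"rz":0,"jaw":-1},{"x":-0.015,"y":-0.033,"z":0,"rx":0,"ry":0,"rz":0,"jaw":-1},{"x":-0.015,"y":-0.033,"z":0,"rx":0,"ry":0,"rz":0,"jaw":-1},{"x":-0.015,"y":-0.033,"z":0,"rx":0,"ry":0,"rz":0,"jaw":-1}])

```text
clock: 1.47
tcp_pos: [0.3098, 0.4029, 0.3113]
orientation: [[-0.998, 0.07, 0.0], [0.07, 0.998, 0.0], [-0.0, 0.0, -1.0]]
contact_force: [0.6, 0.2, 0.1]
gripper_width: 0.0854
finger_force: 0.0
```

Call:
servo_tool(plan=[{"x":-0.015,"y":-0.033,"z":0,"rx":0,"ry":0,"rz":0,"jaw":-1},{"x":-0.015,"y":-0.033,"z":0,"rx":0,"ry":0,"rz":0,"jaw":-1},{"x":-0.015,"y":-0.033,"z":0,"rx":0,"ry":0,"rz":0,"jaw":-1},{"x":-0.015,"y":-0.033,"z":0,"rx":0,"ry":0,"rz":0,"jaw":-1},{"x":-0.015,"y":-0.033,"z":0,"rx":0,"ry":0,"rz":0,"jaw":-1},{"x":-0.015,"y":-0.033,"z":0,"rx":0,"ry":0,"rz":0,"jaw":-1},{"x":-0.015,"y":-0.033,"z":0,"rx":0,"ry":0,"rz":0,"jaw":-1},{"x":-0.015,"y":-0.033,"z":0,"rx":0,"ry":0,"rz":0,"jaw":-1},{"x":-0.015,"y":-0.033,"z":0,"rx":0,"ry":0,"rz":0,"jaw":-1},{"x":-0.015,"y":-0.033,"z":0,"rx":0,"ry":0,"rz":0,"jaw":-1},{"x":-0.015,"y":-0.033,"z":0,"rx":0,"ry":0,"rz":0,"jaw":-1},{"x":-0.015,"y":-0.033,"z":0,"rx":0,"ry":0,"rz":0,"jaw":-1},{"x":-0.015,"y":-0.033,"z":0,"rx":0,"ry":0,"rz":0,"jaw":-1},{"x":-0.015,"y":-0.033,"z":0,"rx":0,"ry":0,"rz":0,"jaw":-1},{"x":-0.015,"y":-0.033,"z":0,"rx":0,"ry":0,"rz":0,"jaw":-1},{"x":-0.015,"y":-0.033,"z":0,"rx":0,"ry":0,"rz":0,"jaw":-1},{"x":-0.015,"y":-0.033,"z":0,"rx":0,"ry":0,"rz":0,"jaw":-1},{"x":-0.015,"y":-0.033,"z":0,"rx":0,"ry":0,"rz":0,"jaw":-1},{"x":-0.015,"y":-0.033,"z":0,"rx":0,"ry":0,"rz":0,"jaw":-1}])

```text
clock: 3.05
tcp_pos: [0.5505, -0.2424, 0.3114]
orientation: [[-0.998, 0.069, 0.0], [0.069, 0.998, -0.0], [-0.0, -0.0, -1.0]]
contact_force: [0.5, 0.1, -0.2]
gripper_width: 0.085
finger_force: 0.0
```

```bash
python3 - <<'E'
from h import *
im=vision.capture("side"); cv2.imwrite("pics/side1.png",cv2.resize(im[60:220,200:380],None,fx=3.3,fy=3.3,interpolation=cv2.INTER_CUBIC))
for q in("funnel_grip","funnel_mouth","funnel"):
    print(q,[(round(d["p"],2),np.round(d["point"],3)) for d in spotter.place_of(q,"side")[:2]])
vision.capture("top");print([(round(d["p"],2),np.round(d["point"],3)) for d in spotter.place_of("funnel_mouth","top")[:2]])
E
```

```text
funnel_grip [(0.88, array([ 0.548, -0.242,  0.19 ]))]
funnel_mouth [(0.94, array([ 0.643, -0.252,  0.197]))]
funnel [(0.96, array([ 0.639, -0.246,  0.122]))]
[(0.88, array([ 0.642, -0.252,  0.2  ]))]
```

View pics/side1.png

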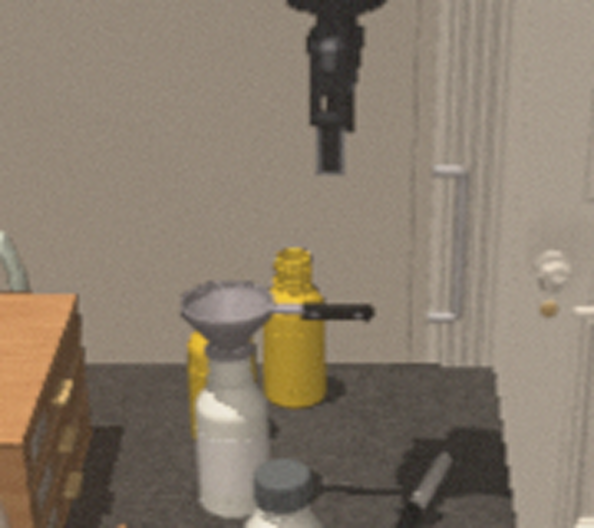

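Call:
servo_tool(plan=[{"x":0,"y":-0.001,"z":0.03,"rx":0,"ry":0,"rz":0,"jaw":-1},{"x":0,"y":0,"z":0.03,"rx":0,"ry":0,"rz":0,"jaw":-1},{"x":0,"y":0,"z":0.03,"rx":0,"ry":0,"rz":0,"jaw":-1},{"x":0,"y":0,"z":0.025,"rx":0,"ry":0,"rz":0,"jaw":-1},{"x":0,"y":0,"z":0.017,"rx":0,"ry":0,"rz":0,"jaw":-1},{"x":0,"y":0,"z":0.01,"rx":0,"ry":0,"rz":0,"jaw":-1},{"x":0,"y":0,"z":0,"rx":0,"ry":0,"rz":0,"jaw":0},{"x":0,"y":0,"z":0,"rx":0,"ry":0,"rz":0,"jaw":0.5},{"x":0,"y":0,"z":0,"rx":0,"ry":0,"rz":0,"jaw":1},{"x":0,"y":0,"z":0,"rx":0,"ry":0,"rz":0,"jaw":1},{"x":0,"y":0,"z":0,"rx":0,"ry":0,"rz":0,"jaw":1},{"x":0,"y":0,"z":0,"rx":0,"ry":0,"rz":0,"jaw":1},{"x":0,"y":0,"z":0,"rx":0,"ry":0,"rz":0,"jaw":1},{"x":0,"y":0,"z":0,"rx":0,"ry":0,"rz":0,"jaw":1},{"x":0,"y":0,"z":0,"rx":0,"ry":0,"rz":0,"jaw":1}], force=70)

```text
clock: 4.6
tcp_pos: [0.5502, -0.2419, 0.1698]
orientation: [[-0.998, 0.07, 0.001], [0.07, 0.998, -0.0], [-0.001, -0.0, -1.0]]
contact_force: [-0.4, 0.1, 3.0]
gripper_width: 0.0107
finger_force: 70.3
```

Call:
servo_tool(plan=[{"x":0,"y":0,"z":-0.005,"rx":0,"ry":0,"rz":0,"jaw":1},{"x":0,"y":0,"z":-0.008,"rx":0,"ry":0,"rz":0,"jaw":1},{"x":0,"y":0,"z":-0.01,"rx":0,"ry":0,"rz":0,"jaw":1},{"x":0,"y":0,"z":-0.012,"rx":0,"ry":0,"rz":0,"jaw":1},{"x":0,"y":0,"z":-0.015,"rx":0,"ry":0,"rz":0,"jaw":1},{"x":0,"y":0,"z":-0.015,"rx":0,"ry":0,"rz":0,"jaw":1},{"x":0,"y":0,"z":-0.015,"rx":0,"ry":0,"rz":0,"jaw":1},{"x":0,"y":0,"z":-0.01,"rx":0,"ry":0,"rz":0,"jaw":1},{"x":0,"y":0,"z":0,"rx":0,"ry":0,"rz":0,"jaw":1},{"x":0,"y":0,"z":0,"rx":0,"ry":0,"rz":0,"jaw":1}])

```text
clock: 5.43
tcp_pos: [0.5502, -0.2417, 0.2598]
orientation: [[-0.998, 0.07, 0.001], [0.07, 0.998, -0.0], [-0.001, -0.0, -1.0]]
contact_force: [1.0, -0.3, -0.7]
gripper_width: 0.0106
finger_force: 69.8
```

```bash
python3 - <<'E'
from h import *
im=vision.capture("side"); cv2.imwrite("pics/side2.png",cv2.resize(im[60:220,200:380],None,fx=3.3,fy=3.3,interpolation=cv2.INTER_CUBIC))
def sh(q,c): print(q,c,[(round(d["p"],2),np.round(d["point"],3)) for d in spotter.place_of(q,c)[:4]])
for q in("funnel_grip","funnel_mouth","funnel"): sh(q,"side")
vision.capture("top")
for q in("funnel_mouth","funnel","bottle_a_mouth"): sh(q,"top")
print(r.sense()["tcp_pos"])
E
```

```text
funnel_grip side [(0.86, array([ 0.548, -0.241,  0.279]))]
funnel_mouth side [(0.62, array([ 0.642, -0.252,  0.286]))]
funnel side [(0.98, array([ 0.642, -0.243,  0.214])), (0.32, array([ 0.551, -0.237,  0.28 ])), (0.25, array([ 0.639, -0.248,  0.153]))]
funnel_mouth top [(0.96, array([ 0.64 , -0.252,  0.282])), (0.56, array([ 0.642,  0.058, -0.002]))]
funnel top [(0.92, array([ 0.639, -0.249,  0.208])), (0.2, array([ 0.641, -0.253,  0.15 ]))]
bottle_a_mouth top [(0.63, array([ 0.641, -0.252,  0.148]))]
[ 0.54989728 -0.24159852  0.2587893 ]
```

View pics/side2.png

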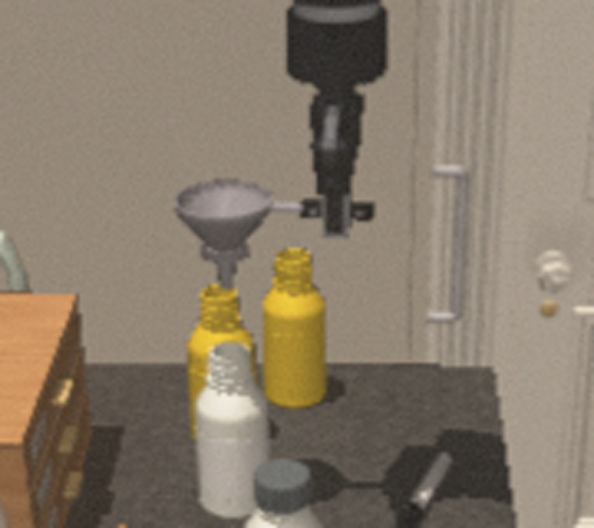

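The funnel is held upright, with its spout free above the white bottle's mouth at crop (228,350). Next I'll carry it over.

Call:
servo_tool(plan=[{"x":0.0005,"y":0.0064,"z":0,"rx":0,"ry":0,"rz":0,"jaw":1},{"x":0.001,"y":0.014,"z":0,"rx":0,"ry":0,"rz":0,"jaw":1},{"x":0.0015,"y":0.02,"z":0,"rx":0,"ry":0,"rz":0,"jaw":1},{"x":0.0015,"y":0.022,"z":0,"rx":0,"ry":0,"rz":0,"jaw":1},{"x":0.0015,"y":0.022,"z":0,"rx":0,"ry":0,"rz":0,"jaw":1},{"x":0.0015,"y":0.022,"z":0,"rx":0,"ry":0,"rz":0,"jaw":1},{"x":0.0015,"y":0.022,"z":0,"rx":0,"ry":0,"rz":0,"jaw":1},{"x":0.0015,"y":0.022,"z":0,"rx":0,"ry":0,"rz":0,"jaw":1},{"x":0.0015,"y":0.022,"z":0,"rx":0,"ry":0,"rz":0,"jaw":1},{"x":0.0015,"y":0.022,"z":0,"rx":0,"ry":0,"rz":0,"jaw":1},{"x":0.0015,"y":0.022,"z":0,"rx":0,"ry":0,"rz":0,"jaw":1},{"x":0.0015,"y":0.022,"z":0,"rx":0,"ry":0,"rz":0,"jaw":1},{"x":0.0015,"y":0.022,"z":0,"rx":0,"ry":0,"rz":0,"jaw":1},{"x":0.0015,"y":0.022,"z":0,"rx":0,"ry":0,"rz":0,"jaw":1},{"x":0.0015,"y":0.016,"z":0,"rx":0,"ry":0,"rz":0,"jaw":1},{"x":0.0005,"y":0.008,"z":0,"rx":0,"ry":0,"rz":0,"jaw":1},{"x":0,"y":0,"z":0,"rx":0,"ry":0,"rz":0,"jaw":1},{"x":0,"y":0,"z":0,"rx":0,"ry":0,"rz":0,"jaw":1}])

```text
clock: 7.33
tcp_pos: [0.5497, 0.0655, 0.2593]
orientation: [[-0.998, 0.069, -0.0], [0.069, 0.998, -0.0], [-0.0, -0.0, -1.0]]
contact_force: [-0.1, -1.6, -0.9]
gripper_width: 0.0106
finger_force: 69.8
```

```bash
python3 - <<'E'
from h import *
im=vision.capture("side"); cv2.imwrite("pics/side3.png",cv2.resize(im[150:310,190:350],None,fx=3.7,fy=3.7,interpolation=cv2.INTER_CUBIC))
def sh(q,c): print(q,c,[(round(d["p"],2),np.round(d["point"],3)) for d in spotter.place_of(q,c)[:7] if d["p"]>.3])
for q in("funnel_grip","funnel_mouth","funnel","bottle_a_mouth","bottle_a"): sh(q,"side")
im=vision.capture("top"); cv2.imwrite("pics/top3.png",cv2.resize(im[150:240,190:290],None,fx=6,fy=6,interpolation=cv2.INTER_CUBIC))
for q in("funnel_mouth","funnel","bottle_a_mouth","bottle_a"): sh(q,"top")
s=r.sense();print(s["tcp_pos"],s["clock"])
E
```

```text
funnel_grip side [(0.56, array([0.552, 0.067, 0.279]))]
funnel_mouth side [(0.81, array([0.64 , 0.054, 0.286]))]
funnel side [(0.85, array([0.637, 0.062, 0.209]))]
bottle_a_mouth side [(0.71, array([ 0.64 , -0.247,  0.15 ])), (0.57, array([0.611, 0.256, 0.126]))]
bottle_a side [(0.98, array([ 0.614,  0.252, -0.002])), (0.76, array([ 0.598, -0.444,  0.   ])), (0.69, array([0.641, 0.06 , 0.003])), (0.63, array([ 0.59 , -0.052,  0.001])), (0.57, array([ 0.649,  0.16 , -0.003]))]
funnel_mouth top [(0.91, array([0.638, 0.057, 0.288]))]
funnel top [(0.82, array([0.64 , 0.058, 0.209]))]
bottle_a_mouth top [(0.9, array([ 0.642, -0.251,  0.15 ]))]
bottle_a top [(0.94, array([ 0.636, -0.251,  0.001])), (0.91, array([ 0.594, -0.44 ,  0.002])), (0.9, array([ 0.656, -0.361,  0.001])), (0.67, array([ 0.59 , -0.056,  0.003])), (0.54, array([ 0.646,  0.06 , -0.002])), (0.46, array([ 0.654,  0.156, -0.003]))]
[0.5499575  0.0652544  0.25926544] 7.8833
```

View pics/side3.png

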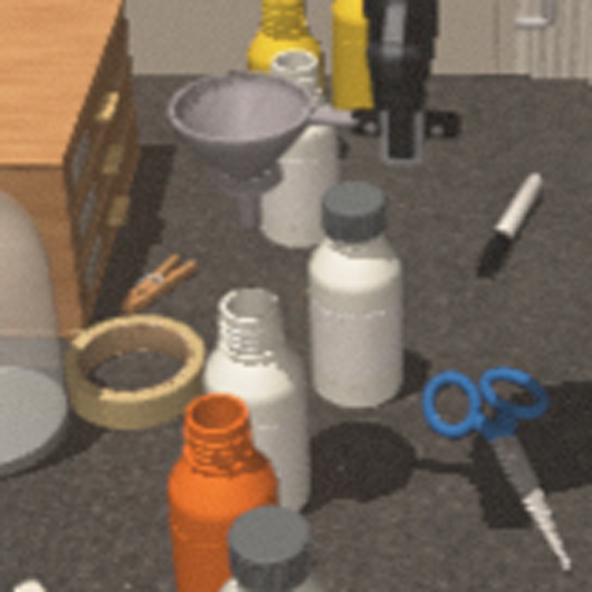

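View pics/top3.png

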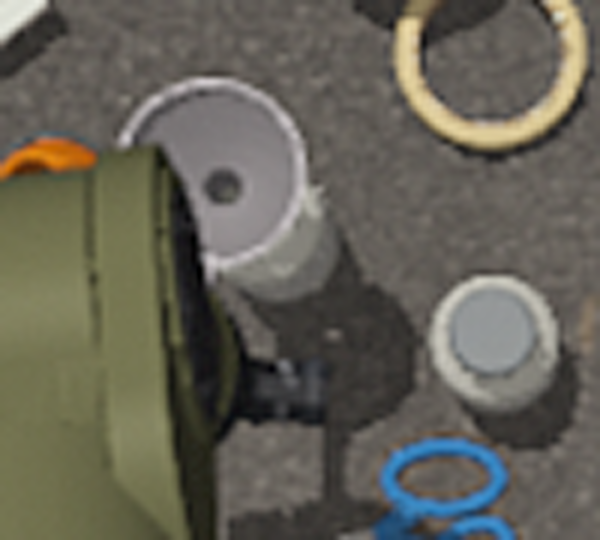

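```bash
python3 - <<'E'
from h import *
print("mouth side",onplane("side",[258.1,232.3],.15),"top",onplane("top",[232.0,184.8],.15))
print("tip side",onplane("side",[257.6,210.5],.209),"rim top",onplane("top",[225.3,179],.285))
E
```

```text
mouth side [0.63814531 0.06178866] top [0.64007972 0.05489129]
tip side [0.6358712 0.0649275] rim top [0.63833112 0.05644065]
```

Call:
servo_tool(plan=[{"x":-0.002,"y":-0.001,"z":0.005,"rx":0,"ry":0,"rz":0,"jaw":1},{"x":0,"y":0,"z":0.012,"rx":0,"ry":0,"rz":0,"jaw":1},{"x":0,"y":0,"z":0.015,"rx":0,"ry":0,"rz":0,"jaw":1},{"x":0,"y":0,"z":0.01,"rx":0,"ry":0,"rz":0,"jaw":1},{"x":0,"y":0,"z":0.006,"rx":0,"ry":0,"rz":0,"jaw":1},{"x":0,"y":0,"z":0,"rx":0,"ry":0,"rz":0,"jaw":1},{"x":0,"y":0,"z":0,"rx":0,"ry":0,"rz":0,"jaw":1}])

```text
clock: 8.47
tcp_pos: [0.5519, 0.0643, 0.2112]
orientation: [[-0.998, 0.07, -0.0], [0.07, 0.998, -0.0], [0.0, -0.0, -1.0]]
contact_force: [-0.1, 0.2, 0.1]
gripper_width: 0.0106
finger_force: 69.8
```

```bash
python3 - <<'E'
from h import *
im=vision.capture("side"); cv2.imwrite("pics/side4.png",cv2.resize(im[190:260,220:300],None,fx=8,fy=8,interpolation=cv2.INTER_CUBIC))
def sh(q,c): print(q,c,[(round(d["p"],2),np.round(d["point"],3)) for d in spotter.place_of(q,c)[:7] if d["p"]>.3])
for q in("funnel_mouth","funnel","bottle_a_mouth","bottle_a"): sh(q,"side")
vision.capture("top")
for q in("funnel_mouth","funnel"): sh(q,"top")
s=r.sense();print(s["tcp_pos"],s["clock"])
E
```

```text
funnel_mouth side [(0.61, array([0.643, 0.059, 0.239])), (0.58, array([0.612, 0.252, 0.001]))]
funnel side [(0.98, array([0.638, 0.062, 0.164]))]
bottle_a_mouth side [(0.65, array([ 0.64 , -0.25 ,  0.152]))]
bottle_a side [(0.91, array([0.647, 0.161, 0.   ])), (0.82, array([ 0.658, -0.363,  0.001])), (0.79, array([ 0.636,  0.059, -0.001])), (0.76, array([0.611, 0.251, 0.001])), (0.74, array([ 0.64 , -0.248,  0.001])), (0.61, array([ 0.592, -0.441, -0.002])), (0.6, array([ 0.587, -0.052,  0.002]))]
funnel_mouth top [(0.78, array([0.644, 0.056, 0.238])), (0.46, array([ 0.585, -0.057,  0.15 ]))]
funnel top [(0.62, array([0.64 , 0.06 , 0.165]))]
[0.55201422 0.06433757 0.21160355] 8.8667
```

View pics/side4.png

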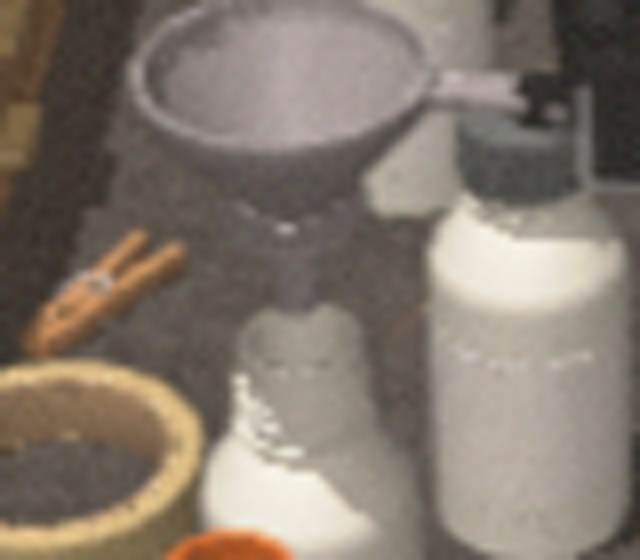

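```bash
python3 - <<'E'
from h import *
b=np.array([.640,.057,.15])
for d in([0,0,0],[0,0,.0115],[.002,0,.0115],[0,.002,.0115],[-.006,0,.0115],[.006,0,.0115],[0,.006,.0115],[.017,0,0],[-.017,0,0],[0,-.017,0],[0,.017,0]): print(d,np.round((P("side",b+d)[0]-[220,190])*8,1))
E
```

```text
[0, 0, 0] [299.8 328. ]
[0, 0, 0.0115] [297.6 293.7]
[0.002, 0, 0.0115] [290.2 293.6]
[0, 0.002, 0.0115] [296.8 297.9]
[-0.006, 0, 0.0115] [319.6 294. ]
[0.006, 0, 0.0115] [275.6 293.4]
[0, 0.006, 0.0115] [295.4 306.6]
[0.017, 0, 0] [237.9 327.1]
[-0.017, 0, 0] [361.7 328.8]
[0, -0.017, 0] [305.9 291.9]
[0, 0.017, 0] [293.5 365.1]
```

The spout sits over the mouth, about 1 px left of centre in the side crop (295 against 303). I'll correct 1.5 mm back and 1 mm left, then lower.

Call:
servo_tool(plan=[{"x":0.0015,"y":0.001,"z":0,"rx":0,"ry":0,"rz":0,"jaw":1},{"x":0,"y":0,"z":0.005,"rx":0,"ry":0,"rz":0,"jaw":1},{"x":0,"y":0,"z":0.006,"rx":0,"ry":0,"rz":0,"jaw":1},{"x":0,"y":0,"z":0.006,"rx":0,"ry":0,"rz":0,"jaw":1},{"x":0,"y":0,"z":0.005,"rx":0,"ry":0,"rz":0,"jaw":1},{"x":0,"y":0,"z":0.003,"rx":0,"ry":0,"rz":0,"jaw":1},{"x":0,"y":0,"z":0,"rx":0,"ry":0,"rz":0,"jaw":1},{"x":0,"y":0,"z":0,"rx":0,"ry":0,"rz":0,"jaw":1},{"x":0,"y":0,"z":0,"rx":0,"ry":0,"rz":0,"jaw":1}])

```text
clock: 9.62
tcp_pos: [0.5506, 0.0654, 0.1864]
orientation: [[-0.998, 0.07, 0.0], [0.07, 0.998, 0.0], [-0.0, 0.0, -1.0]]
contact_force: [0.7, -0.7, -0.7]
gripper_width: 0.0111
finger_force: 69.8
```

```bash
python3 - <<'E'
from h import *
def col(q,c,n,near):
    L=[]
    for i in range(n):
        vision.capture(c)
        for d in spotter.place_of(q,c):
            if d["p"]>.3 and np.linalg.norm(np.array(d["point"])-near)<.04: L.append(d["point"])
    if L: print(q,c,len(L),np.round(np.mean(L,0),4),np.round(np.std(L,0),4))
im=vision.capture("side"); cv2.imwrite("pics/side5.png",cv2.resize(im[190:260,220:300],None,fx=8,fy=8,interpolation=cv2.INTER_CUBIC))
for c in("side","top"):
    for q,n in(("funnel",[.64,.06,.136]),("funnel_mouth",[.64,.06,.212]),("bottle_a",[.64,.06,0]),("bottle_a_mouth",[.64,.06,.15])): col(q,c,8,n)
s=r.sense();print(s["tcp_pos"],s["clock"],s["contact_force"])
E
```

```text
funnel side 8 [0.6392 0.0621 0.1372] [0.0014 0.0015 0.0014]
funnel_mouth side 8 [0.6431 0.0562 0.2117] [0.0014 0.0021 0.0017]
bottle_a side 7 [6.385e-01 5.840e-02 6.000e-04] [0.0012 0.0011 0.0022]
funnel top 8 [0.6388 0.061  0.1359] [0.0009 0.0017 0.0012]
funnel_mouth top 8 [0.6395 0.0565 0.2142] [0.0009 0.0017 0.0014]
bottle_a top 6 [ 0.6424  0.0584 -0.0026] [0.0018 0.0008 0.001 ]
[0.55043784 0.06542214 0.18626175] 16.0667 [ 0.14805315  0.25848496 -0.69088616]
```

View pics/side5.png

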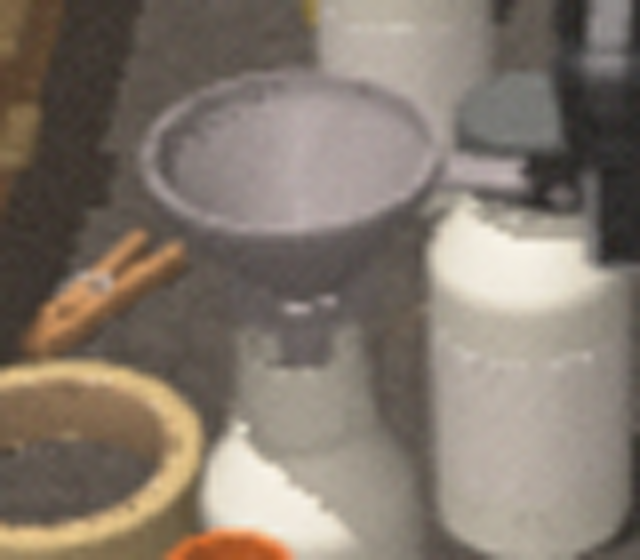

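The spout is inside the neck and centred, at column 304 against the neck's 303. The ledge is clear of the rim, and the force reading shows no contact.

```bash
python3 -c "
from cell import r
print(r.hand_in())"
```

```text
the job is handed in; nothing more can be done
None
```

I handed the job in with the gripper still holding the funnel upright by its handle over the other uncapped white bottle. By the camera measurements the spout tip is about 14 mm down in the neck and within about 2 mm of its centre, with no contact showing on the force reading; the hand-in returned no verdict.

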